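# Open the dial padlock on the tool box and hold it up

### The arm

A 7-joint arm with a two-finger parallel gripper is mounted at the origin on a cart in front of the work surface, level with it; the furniture and walls round the work are solid. World frame = base frame: x ahead of the robot, y to its left, z up, the work surface at z = 0. Lengths are in m, angles in degrees, forces in N, time in s.
With the tool pointing down it reaches from about 0.425 to 0.875 m from the base axis. Payload 4.7 kg.
Tool frame: the origin (TCP) lies at the very end of the fingers, on their centre line; the grasp point (between the pads) lies 19 mm behind it (env.grasp_offset is the distance from the TCP to the grasp point, in m); z points along the fingers, y is the line along which they close (so a half turn about z gives the same grasp; the last joint's range is limited). The gripper opens to 87 mm and grips with 3 to 60 N. Pads are 19 mm wide; open, the fingers measure 117 mm over their backs; the gripper's body (75 mm by 190 mm) begins 51 mm behind the grasp point.
Start: joints at [-75.281, 18.392, -4.016, 83.108, 1.295, 78.541, -3.26], TCP at [0.156, 0.631, 0.223] pointing down, gripper open.
Joint ranges: [-163.93, 163.93], [-17.29, 119.83], [-79.2, 71.16], [3.27, 140.29], [-89.18, 269.18], [5.43, 117.66], [-154.24, 154.24]. Speed limits (degrees/s): [147.25, 147.25, 180, 180, 180, 180, 180].

### API

Orientations are given as [roll, pitch, yaw] about the fixed x, y, z axes, in that order (R = Rz(yaw) Ry(pitch) Rx(roll)).
In Python, from cell import env gives the robot as it stands. The module is installed in compiled form; this text tells all that it offers.
- The arm moves only by the tool drive_tool, never from a script. Its argument "moves" is one flat list of numbers, 5 for each row, row after row: the shift along the tool's x, y, z in units of 40 mm (1.0 is 40 mm), then the turn about the tool's z in units of 10 degrees (1.0 is 10 degrees), then the finger opening in mm, from 0 to 87. A call has 1 to 5 rows; each row is the pose to reach, as a shift and turn from the pose commanded when the call began, along the tool's axes at that moment; what a row does not reach only later rows make up. A row lasts 1/8 s, in which the tool goes at most 62.5 mm and 10.7 degrees, less where a joint would pass 70% of its speed; a pose out of reach is approached as far as the arm can. A call with a gripper value outside its range is refused whole. The fingers move at their own pace and stop on an object; "squeeze" is the grip in N (left out, the last holds). Time passes only in rows, so rows that repeat a pose let the fingers close. It gives the time, the measured TCP pose, the force, the opening and the grip force at its end, in the units of the state.
- env.get_obs(): the state, without advancing time (a new reading comes with each control period).
- env.read_camera(name): name is "side" or "top" or "wrist"; returns (picture, depth): 480x640x3 uint8, red, green, blue; 480x640 float32, m along the optical axis (not along the pixel's ray), 0 where there is no reading.
- env.camera_model(name): a dict with "K" (3x3 intrinsics, pixels), "rvec" (rotation vector, rad) and "tvec" (3), from world to camera coordinates, as OpenCV has them; the wrist camera has in their place "tool_from_camera" (4x4, takes a point from camera to tool coordinates, whose origin is the TCP and whose axes are the flange's). Camera axes: x right, y down, z forward; pixel columns grow to the right and rows downward; lengths in m; the calibration is good to about 2 mm. A picture is of the moment at which its call begins: read the wrist's pose just before it. camera_model takes no time and is no camera call.
- env.sign_off(): hands the job in; it is judged then, once.
The state is a dict: "time_s": time; "qpos": joint angles; "joint_velocities": joint speeds; "effort": joint torques, N m; "tool_pos": TCP position; "tool_rot": TCP orientation; "force": force on the tool from outside, world axes, zero at the start; "wrist_torque": the same for the moment, N m; "grip_width": finger opening in m; "grasp_force": force on a finger pad.
Only numpy, scipy, OpenCV 4.12 (cv2) and the standard library are available. Lean on these libraries where they do the work, as an engineer would, in place of code of your own. Each camera call takes 0.05 s, during which the arm holds its last target. There are 200 camera calls.

### The job

Open the dial padlock that locks the hasp of the red tool box: turn its dial clockwise until it clicks home with the white line at the red mark, pull the straight shackle out to its stop, then lift the padlock off the hasp. Finish while still holding it up level, shackle out, at least 10 cm above where it sat, so that a colleague can take it; leave the cans and boxes round the tool box alone.

Things in the scene. Friction and masses are not known exactly. Their poses are not given: they have to be found in the camera images.
- toolbox: red steel tool box, fixed, 200 (x) x 260 (y) x 100 mm high; origin: middle of its underside; -x side faces the robot at yaw 0. On its top lies a steel hasp strap, 3 mm thick, 46 mm wide; through it stands the staple, an eye plate 33 mm long in x, 6 mm thick in y, 33 mm high above the strap
- hasp_seat (a point): point on the top of the hasp strap, 103 mm above the table, at the foot of the staple, where the padlock's underside centre sits when it is on the hasp
- padlock: block padlock, about 0.5 kg, brass with black cover, 49 mm along x (grasp across these sides), 63 along y, 49 high; round dial on top rises to 71 mm. Origin: middle of its underside; z up. A slot along its x, 11 mm wide, 36 deep, open below, straddles the staple, so it turns only 5-10 deg there; with the shackle out it lifts straight up (36 mm to clear)
- dial_knob (a point): middle of the black ribbed dial knob: 25 mm diameter (27 over the ribs), 18 mm high (this point is half way up), on the padlock's z axis, 62 mm above its underside; the dial plate under the knob is 37 mm across and its top lies 9 mm below this point
- lock_dial (a joint): dial angle, rad, positive anticlockwise from above; 0: its white line points along the padlock's -x at the red mark, where the shackle is released. A spring ball clicks into a notch every 30 deg (0.524 rad) and pulls the dial to the nearest when let go; about 0.06 N m turns it. Starts 2 to 4 clicks positive: turn it clockwise. Stops at -2.7 and 2.9
- lock_shackle (a joint): how far the shackle is pulled out, m: 0 locked, 0.024 fully out at its stop. With the dial away from the opening notch it moves only about 2 mm; at the notch it slides with about 2 N and stays where it is left; out of the staple from about 0.02
- shackle_grip (a point): grip point on the end of the shackle that sticks out at the padlock's +y side: steel bar 10 mm in diameter, axis 19 mm above the padlock's underside, 30 mm of bar between body and an end flange 18 mm in diameter, 6 mm thick; this point is midway (15 mm from the flange) and moves with it. Pull along the padlock's +y
- moly_can_1: bystander: steel can standing left of the tool box, 68 mm diameter, 122 mm high; origin under its middle
- moly_can_3: bystander: steel can standing left of the tool box nearer the robot, 68 mm diameter, 122 mm high; origin under its middle
- screws: bystander: clear plastic box of screws right of the tool box, near the robot, 62 x 98 x 38 mm; origin under its middle
- brake_can: bystander: red and black aerosol can behind the tool box, 67 mm diameter, 207 mm high; origin under its middle
- bulb_box_1: bystander: small printed carton right of the tool box, 58 x 97 x 42 mm; origin under its middle
There are look-alikes about, which are no part of the job. What is shaped like the padlock but green is not meant.

How it is judged (in metres and radians):
On the way, in this order (a step that is already met when the one before it is completed fails the run):
1. the dial is at the opening notch, the shackle still in (value of joint lock_dial between -0.12 and 0.12 rad and value of joint lock_shackle below 0.006 m), for 0.2 s.
2. the shackle is pulled out while the lock sits on the hasp (value of joint lock_shackle above 0.02 m and distance between padlock and hasp_seat below 0.012 m), for 0.2 s.
At the end, for the whole second after the job is handed in: the gripper holds the padlock still, at least 100 mm above its seat on the hasp, upright within 0.3 rad, shackle out by at least 19 mm, touching the tool box nowhere (z of padlock in the frame of hasp_seat above 0.1 m and value of joint lock_shackle above 0.019 m and angle between padlock's own z axis and vertical below 0.3 rad and contact force between the fingers and padlock above 3 N and contact force between toolbox and padlock below 0.1 N and linear speed of padlock below 0.03 m/s); the arm keeps its last pose, push and grip.
It fails at once if a bystander is shifted by more than 30 mm (distance of any of moly_can_1, moly_can_3, screws, brake_can, bulb_box_1 from where it was at the start of the episode above 0.03 m).
It fails at once if the padlock is dropped on the table (height (world z) of padlock below 0.08 m).
It also fails if it takes over 54 s, if anything falls off the work surface, if the arm or the gripper's body presses on something with over 40 N, if the wrist force passes 120 N, or if a joint passes its speed limit or range.

## Working session

There is one attempt and no reset: what is moved stays moved. The work goes in short steps, Python scripts to look and compute and a tool call to move; the robot and the scene stay as the last step left them, time stands still between calls to the robot, and variables do not carry over. Pictures are saved under pics/ and viewed, at most 10 in all, crops included, and the job is handed in when it is done.

Besides the shell and the picture viewer there is one more tool, called after ">>>" as name(argument=value, ...) on one line, values as JSON. drive_tool: Moves the arm, as the interface text tells. Its arguments: {"type":"object","properties":{"moves":{"type":"array","items":{"type":"number"}},"squeeze":{"type":"number"}},"required":["moves"]}

```bash
mkdir -p pics
cat > h.py <<'E'
from cell import env
import numpy as np, cv2
from scipy.spatial.transform import Rotation as R
def cam(n):
    o=env.get_obs(); im,d=env.read_camera(n); m=env.camera_model(n); K=np.array(m["K"])
    if n=="wrist":
        T=np.eye(4);T[:3,:3]=R.from_euler('xyz',o["tool_rot"],degrees=True).as_matrix();T[:3,3]=o["tool_pos"]
        C=T@np.array(m["tool_from_camera"])
    else:
        r=cv2.Rodrigues(np.array(m["rvec"],float))[0];C=np.eye(4);C[:3,:3]=r.T;C[:3,3]=-r.T@np.array(m["tvec"]).ravel()
    return im,d,K,C
def cloud(d,K,C):
    v,u=np.mgrid[:480,:640]
    p=np.stack([(u-K[0,2])/K[0,0]*d,(v-K[1,2])/K[1,1]*d,d],-1)
    return p@C[:3,:3].T+C[:3,3]
def ray(u,v,z,K,C):
    r=C[:3,:3]@np.array([(u-K[0,2])/K[0,0],(v-K[1,2])/K[1,1],1]);o=C[:3,3]
    return o+r*(z-o[2])/r[2]
def save(n,im): cv2.imwrite("pics/"+n,im[...,::-1])
E
python3 - <<'E'
from h import *
print(env.get_obs())
ims=[]
for n in("top","side"):
    im,d,K,C=cam(n);np.savez(n+".npz",im=im,d=d,K=K,C=C);save(n+".png",im);print(n,C[:3,3],K[0,0])
E
```

```text
{'time_s': 0.0, 'qpos': array([-75.27865899,  18.44006664,  -4.01520616,  83.17607609,
         1.29665306,  78.53882167,  -3.26327664]), 'joint_velocities': array([-0.0029386 , -0.09321172, -0.04221024,  0.03771607, -0.10500165,
       -0.09076906,  0.07513234]), 'effort': array([-1.00801510e-03, -4.91284096e+01, -4.04420765e-01, -3.12529814e+01,
       -6.38362113e-02,  4.38884867e-02,  1.79892204e-04]), 'tool_pos': array([0.15622674, 0.63037817, 0.22143976]), 'tool_rot': array([-1.79890369e+02,  7.42473425e-03,  1.66085186e+02]), 'force': array([-0.70440672,  0.08861982,  0.99730547]), 'wrist_torque': array([-0.02439119,  0.00808532,  0.00192916]), 'grasp_force': 0.0, 'grip_width': 0.08711338100938754}
top [ 0.42705206 -0.01479624  1.16379261] 457.20215632197585
side [0.51131663 1.13405224 0.75437403] 511.2369340682479
```

View pics/top.png

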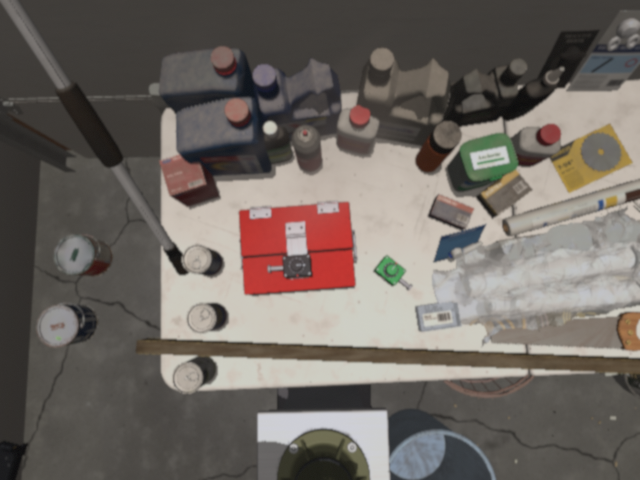

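View pics/side.png

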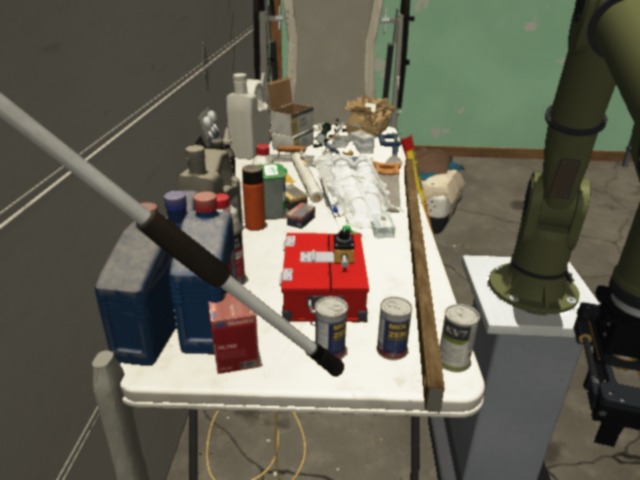

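Top: red tool box around (297,248), with the padlock and black dial at (297,266). Its shackle points left (+y), and the green look-alike is at (390,270). A pole comes in from the upper left and ends at (180,260). Side: the padlock is at (345,245). Next I'll measure the lock.

Run:
```python
from h import *
for n in("top","side"):
    g=np.load(n+".npz");im,d,K,C=(g[k] for k in("im","d","K","C"))
    P=cloud(d,K,C);ok=d>0
    near=ok&(abs(P[...,0]-.5)<.4)&(abs(P[...,1])<.35)
    red=ok&(im[...,0]>150)&(im[...,1]<60)&(im[...,2]<60)&(P[...,2]>.085)&(P[...,2]<.12)
    print(n,"red top",red.sum(),P[red].mean(0),cv2.minAreaRect((P[red][:,:2]*1000).astype(np.float32)))
    c=np.median(P[red],0)
    b=ok&(abs(P[...,0]-c[0])<.12)&(abs(P[...,1]-c[1])<.12)
    for lo,hi in((.112,.135),(.14,.16),(.164,.18)):
        m=b&(P[...,2]>lo)&(P[...,2]<hi)
        if m.sum()>4: print(lo,m.sum(),P[m].mean(0),P[m].min(0),P[m].max(0),cv2.minAreaRect((P[m][:,:2]*1000).astype(np.float32)))
    tall=near&(P[...,2]>.18)
    v,u=np.where(tall&(abs(P[...,0]-c[0])<.25)&(abs(P[...,1]-c[1])<.3))
    if len(u): 
        q=P[v,u]; i=np.argsort(q[:,2])[::max(1,len(u)//12)]; print(np.round(q[i],3))
g=np.load("top.npz");K,C=g["K"],g["C"];print("dial ray",ray(297,266,.174,K,C))
im=g["im"];save("crop1.png",cv2.resize(im[235:300,235:360],None,fx=6,fy=6,interpolation=cv2.INTER_CUBIC))
```

```text
top red top 3931 [0.50782862 0.05282238 0.10018532] ((541.4977416992188, 48.94755554199219), (192.90289306640625, 255.9495086669922), 2.9015913009643555)
0.112 86 [0.4927146  0.09220836 0.12578549] [0.47124629 0.0159924  0.11324154] [0.57046172 0.11390157 0.1326355 ] ((507.9676208496094, 70.94538879394531), (98.96005249023438, 95.15071868896484), 19.441722869873047)
0.14 503 [0.49567278 0.04645612 0.15249137] [0.47191897 0.0151314  0.14458621] [0.5224036  0.07941831 0.15980883] ((496.52618408203125, 47.101131439208984), (48.94974899291992, 62.954750061035156), 3.2495532035827637)
0.164 117 [0.49596712 0.04683079 0.17358227] [0.48389021 0.03389141 0.16554479] [0.50785169 0.06014336 0.17791725] ((495.7939147949219, 47.01608657836914), (23.923187255859375, 26.269786834716797), 0.820854127407074)
[[0.742 0.272 0.18 ]
 [0.745 0.199 0.188]
 [0.745 0.206 0.194]
 [0.742 0.247 0.2  ]
 [0.743 0.289 0.205]
 [0.748 0.289 0.211]
 [0.746 0.154 0.216]
 [0.744 0.173 0.221]
 [0.744 0.157 0.226]
 [0.743 0.206 0.233]
 [0.745 0.157 0.238]
 [0.748 0.13  0.246]
 [0.747 0.163 0.257]]
side red top 2824 [0.5
[... 396 characters left out ...]
9175 0.01886043 0.14012179] [0.52103484 0.08611745 0.15957468] ((496.3146057128906, 51.977210998535156), (48.14783477783203, 67.27618408203125), 1.3587714433670044)
0.164 84 [0.49694223 0.05385534 0.17178637] [0.48462686 0.03794869 0.16408526] [0.50904055 0.06647408 0.17729233] ((496.8206481933594, 52.193077087402344), (24.315067291259766, 28.563337326049805), 0.8213414549827576)
[[0.775 0.303 0.18 ]
 [0.794 0.305 0.192]
 [0.746 0.137 0.209]
 [0.744 0.218 0.227]
 [0.786 0.238 0.234]
 [0.746 0.21  0.239]
 [0.764 0.216 0.244]
 [0.748 0.137 0.249]
 [0.754 0.181 0.254]
 [0.762 0.142 0.258]
 [0.781 0.166 0.272]
 [0.779 0.168 0.296]
 [0.795 0.174 0.308]]
dial ray [0.4945152  0.04464134 0.174     ]
```

View pics/crop1.png

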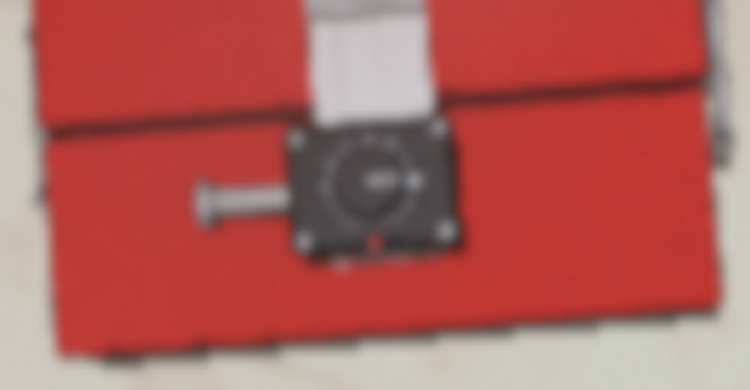

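The white line points along -y, so the dial is 3 clicks (+90°) from the mark. The lock's centre is about (0.496, 0.049), with yaw about 3°. I'll check the pole before choosing a path.

Run:
```python
from h import *
g=np.load("top.npz");P=cloud(g["d"],g["K"],g["C"])
for v,u in((265,183),(250,175),(220,155),(180,135),(130,100),(60,60)):print("pole",u,v,P[v,u].round(3))
for v,u in((260,200),(316,205),(372,190),(316,440),(347,300),(210,450),(150,440)):print(u,v,P[v,u].round(3))
```

```text
pole 183 265 [0.506 0.308 0.123]
pole 175 250 [0.546 0.342 0.076]
pole 155 220 [0.607 0.365 0.149]
pole 135 180 [ 0.943  0.79  -0.747]
pole 100 130 [0.749 0.404 0.335]
pole 60 60 [1.039 0.645 0.074]
200 260 [0.517 0.271 0.117]
205 316 [0.39  0.258 0.118]
190 372 [0.269 0.287 0.126]
440 316 [ 0.375 -0.291  0.042]
300 347 [0.311 0.047 0.059]
450 210 [ 0.634 -0.331  0.042]
440 150 [ 0.745 -0.277  0.18 ]
```

```bash
cat >> h.py <<'E'
def to(p,yaw=None):
    "world target of TCP (and yaw) -> units of a move row"
    o=env.get_obs();r=R.from_euler('xyz',o["tool_rot"],degrees=True)
    t=r.inv().apply(np.array(p)-o["tool_pos"])/.04
    dy=0 if yaw is None else -((yaw-o["tool_rot"][2]+180)%360-180)/10
    print("t",o["time_s"],"pos",o["tool_pos"].round(4),"rot",o["tool_rot"].round(1),"q",o["qpos"].round(0),"-> move",t.round(3),round(dy,2))
E
python3 - <<'E'
from h import *
to([.33,.34,.28],143);to([.43,.049,.28],143)
E
```

```text
t 0.1 pos [0.1562 0.6305 0.2216] rot [-179.9    0.   166.1] q [-75.  18.  -4.  83.   1.  79.  -3.] -> move [-5.963 -6.006 -1.449] 2.31
t 0.1 pos [0.1562 0.6305 0.2216] rot [-179.9    0.   166.1] q [-75.  18.  -4.  83.   1.  79.  -3.] -> move [-10.139 -12.467  -1.438] 2.31
```

>>> drive_tool(moves=[-1.0, -1.0, -0.7, 0.5, 87, -2.2, -2.2, -1.4, 1.2, 87, -3.4, -3.4, -1.5, 2.3, 87, -4.6, -4.6, -1.5, 2.3, 87, -6.0, -6.0, -1.5, 2.3, 87])

```text
time_s: 0.72
tool_pos: [0.3125, 0.3712, 0.2823]
tool_rot: [180.0, -0.0, 143.1]
force: [1.2, -0.3, -0.4]
grip_width: 0.0872
grasp_force: 0.0
```

Run:
```python
from h import *
to([.45,.049,.28],143); print(np.array(env.camera_model("wrist")["tool_from_camera"]).round(3))
```

```text
t 0.725 pos [0.3125 0.3712 0.2823] rot [180.   -0.  143.1] q [-61.  -3.   8. 101.   0.  83.  -0.] -> move [-7.587 -4.377  0.057] 0.01
[[-0.    -0.967 -0.253  0.069]
 [ 1.    -0.     0.001  0.001]
 [-0.001 -0.253  0.967 -0.162]
 [ 0.     0.     0.     1.   ]]
```

>>> drive_tool(moves=[-1.4, -0.9, 0, 0, 87, -2.8, -1.7, 0, 0, 87, -4.2, -2.5, 0, 0, 87, -5.6, -3.3, 0, 0, 87, -7.0, -4.0, 0, 0, 87])

```text
time_s: 1.35
tool_pos: [0.4353, 0.0843, 0.2823]
tool_rot: [180.0, -0.0, 143.1]
force: [1.5, 0.8, 0.6]
grip_width: 0.0867
grasp_force: 0.0
```

Run:
```python
from h import *
to([.496,.049,.28],143)
```

```text
t 1.35 pos [0.4353 0.0843 0.2823] rot [180.   -0.  143.1] q [-47. -11.  29. 106.   5.  84.  34.] -> move [-1.744  0.206  0.057] 0.01
```

>>> drive_tool(moves=[-1.0, 0.1, 0, 0, 87, -1.74, 0.2, 0.05, 0, 70, -1.74, 0.2, 0.05, 0, 60, -1.74, 0.2, 0.05, 0, 60])

```text
time_s: 1.85
tool_pos: [0.4947, 0.0515, 0.28]
tool_rot: [-180.0, -0.1, 143.1]
force: [-0.4, -0.1, -0.2]
grip_width: 0.0657
grasp_force: 0.0
```

```bash
cat >> h.py <<'E'
def look(name,view=True):
    im,d,K,C=cam("wrist");P=cloud(d,K,C);ok=d>0
    b=ok&(abs(P[...,0]-.496)<.06)&(abs(P[...,1]-.06)<.09)
    knob=b&(P[...,2]>.165)&(P[...,2]<.18)&(abs(P[...,0]-.496)<.025)&(abs(P[...,1]-.049)<.025)
    body=b&(P[...,2]>.142)&(P[...,2]<.159)&(abs(P[...,1]-.049)<.05)
    sh=b&(P[...,2]>.112)&(P[...,2]<.135)&(P[...,1]>.085)
    for n,m in(("knob",knob),("body",body),("shackle",sh)):
        if m.sum()>9:
            q=P[m];print(n,m.sum(),q.min(0).round(4),q.max(0).round(4),cv2.minAreaRect((q[:,:2]*1000).astype(np.float32)),"zmed",np.median(q[:,2]).round(4))
    # rectified top view: plane z=.174, 0.25 mm/px, x up, y left
    W=[(.54,.13),(.54,.0),(.44,.0),(.44,.13)]
    z=.174;px=[]
    for x,y in W:
        c=C[:3,:3].T@(np.array([x,y,z])-C[:3,3]);px.append((K@c)[:2]/c[2])
    H=cv2.getPerspectiveTransform(np.float32(px),np.float32([(0,0),(650,0),(650,500),(0,500)]))
    save(name,cv2.warpPerspective(im,H,(650,500)));np.savez("w.npz",im=im,d=d,K=K,C=C)
E
python3 - <<'E'
from h import *
to([.496,.049,.28],143);look("w1.png")
E
```

```text
t 1.85 pos [0.4947 0.0515 0.28  ] rot [-1.800e+02 -1.000e-01  1.431e+02] q [-45.  -3.  35. 100.   2.  83.  43.] -> move [-0.063 -0.031  0.   ] 0.01
knob 880 [0.4844 0.0351 0.165 ] [0.5118 0.062  0.1758] ((497.75238037109375, 48.67198944091797), (26.678173065185547, 26.84724235534668), 25.2119140625) zmed 0.1736
body 3195 [0.4721 0.0164 0.143 ] [0.5236 0.081  0.159 ] ((497.99163818359375, 48.5296630859375), (49.07016372680664, 63.03462219238281), 3.3090085983276367) zmed 0.1517
shackle 451 [0.4856 0.085  0.121 ] [0.5028 0.1165 0.1319] ((494.8314208984375, 100.64900207519531), (17.23790740966797, 31.348678588867188), 2.990854263305664) zmed 0.1263
```

View pics/w1.png

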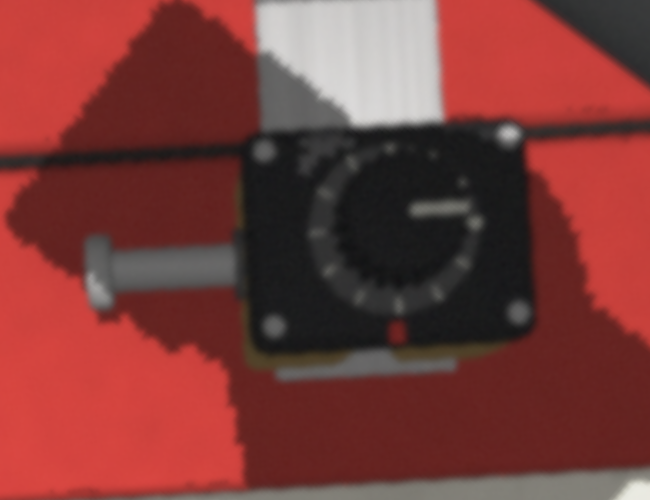

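The rectified view (x up, y left) shows the dial centre near (397,212) px with the white line pointing right (-y) and the red mark at the bottom. That confirms +90°, with the lock centre at (0.498, 0.0487) and yaw 3°. I'll descend on the knob.

>>> drive_tool(moves=[-0.1, 0, 1.0, 0, 50, -0.1, 0, 2.0, 0, 50, -0.1, 0, 2.6, 0, 45, -0.1, 0, 2.8, 0, 45, -0.1, 0, 2.8, 0, 45])

```text
time_s: 2.52
tool_pos: [0.4985, 0.0491, 0.1687]
tool_rot: [180.0, -0.0, 143.1]
force: [0.2, 0.3, 1.1]
grip_width: 0.0452
grasp_force: 0.0
```

Run:
```python
from h import *
to([.498,.0487,.160],143)
```

```text
t 2.525 pos [0.4985 0.0491 0.1687] rot [180.   -0.  143.1] q [-44.   2.  36. 109.  -1.  69.  46.] -> move [ 0.004 -0.015  0.218] 0.01
```

>>> drive_tool(moves=[0, 0, 0.2, 0, 40, 0, 0, 0.2, 0, 20, 0, 0, 0.2, 0, 15, 0, 0, 0.2, 0, 15, 0, 0, 0.2, 0, 15], squeeze=20)

```text
time_s: 3.15
tool_pos: [0.4985, 0.0478, 0.1607]
tool_rot: [-180.0, -0.0, 143.1]
force: [-2.2, -2.7, 3.7]
grip_width: 0.0244
grasp_force: 20.0
```

>>> drive_tool(moves=[0, 0, 0, 0.7, 15, 0, 0, 0, 1.4, 15, 0, 0, 0, 2.1, 15, 0, 0, 0, 2.8, 15, 0, 0, 0, 3.5, 15])

```text
time_s: 3.78
tool_pos: [0.4987, 0.0485, 0.1606]
tool_rot: [180.0, -0.0, 107.9]
force: [-3.5, -0.9, 2.2]
grip_width: 0.0244
grasp_force: 20.0
```

Run:
```python
from h import *
to([.498,.0487,.160],93);o=env.get_obs();print(o["force"],o["wrist_torque"],o["grip_width"])
```

```text
t 3.775 pos [0.4987 0.0485 0.1606] rot [180.   -0.  107.9] q [-45.   2.  37. 110.  -1.  68.  11.] -> move [ 0.01  -0.016  0.015] 1.49
[-3.54897836 -0.92059345  2.17995205] [-0.31120966  0.47199082  0.0773946 ] 0.024365415666613197
```

>>> drive_tool(moves=[0, 0, 0, 0.8, 15, 0, 0, 0, 1.6, 15, 0, 0, 0, 2.4, 15, 0, 0, 0, 3.2, 15, 0, 0, 0, 4.0, 15])

```text
time_s: 4.4
tool_pos: [0.4983, 0.0485, 0.1606]
tool_rot: [-180.0, 0.0, 67.8]
force: [-3.7, -1.2, 3.6]
grip_width: 0.0238
grasp_force: 20.0
```

>>> drive_tool(moves=[0, 0, 0, 0.8, 15, 0, 0, 0, 1.6, 15, 0, 0, 0, 2.0, 15, 0, 0, 0, 2.0, 15, 0, 0, 0, 2.0, 15])

```text
time_s: 5.03
tool_pos: [0.4983, 0.0486, 0.1606]
tool_rot: [-180.0, 0.0, 48.2]
force: [-4.1, -0.3, 6.0]
grip_width: 0.0241
grasp_force: 20.0
```

>>> drive_tool(moves=[0, 0, 0, 0, 50, 0, 0, 0, 0, 60, 0, 0, 0, 0, 60, 0, 0, -1.0, 0, 60, 0, 0, -2.0, 0, 60])

```text
time_s: 5.65
tool_pos: [0.4985, 0.0485, 0.241]
tool_rot: [-180.0, 0.0, 48.1]
force: [0.9, 0.2, 0.4]
grip_width: 0.0585
grasp_force: 0.0
```

>>> drive_tool(moves=[0, 0, -0.5, 0, 60, 0, 0, -1.0, 0, 60, 0, 0, -1.0, 0, 60])

```text
time_s: 6.02
tool_pos: [0.4997, 0.0487, 0.2816]
tool_rot: [179.9, -0.2, 48.1]
force: [0.2, -1.7, -0.1]
grip_width: 0.06
grasp_force: 0.0
```

Run:
```python
from h import *
to([.498,.0487,.28],93);look("w2.png")
```

```text
t 6.025 pos [0.4997 0.0487 0.2816] rot [179.9  -0.2  48.1] q [-47.  -3.  38. 100.   2.  82. -52.] -> move [-0.029 -0.032  0.041] -4.49
knob 876 [0.4851 0.0365 0.1652] [0.5124 0.0636 0.1754] ((499.2568054199219, 50.12799072265625), (27.481685638427734, 26.38954734802246), 49.809322357177734) zmed 0.1735
body 3191 [0.4741 0.0181 0.1421] [0.5236 0.0815 0.1589] ((498.7436828613281, 49.866615295410156), (63.218482971191406, 49.346126556396484), 89.46888732910156) zmed 0.1517
shackle 472 [0.4904 0.0851 0.1208] [0.5084 0.1178 0.1322] ((500.2071228027344, 101.74112701416016), (18.117204666137695, 32.610774993896484), 3.311627149581909) zmed 0.1262
```

View pics/w2.png

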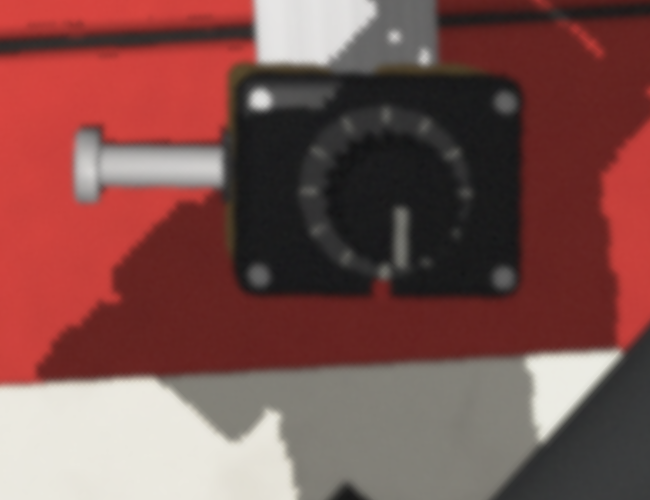

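The white line now points at the red mark (400,240 vs 382,288, the offset being knob-height parallax), and the lock sits at yaw about -0.5°. Next is the shackle.

Run:
```python
from h import *
to([.499,.099,.25],90)
```

```text
t 6.075 pos [0.499  0.0485 0.2804] rot [ 1.80e+02 -1.00e-01  4.81e+01] q [-47.  -3.  38. 100.   2.  82. -52.] -> move [ 0.938 -0.843  0.761] -4.19
```

>>> drive_tool(moves=[0.2, -0.2, 0.1, -0.9, 40, 0.5, -0.4, 0.3, -1.8, 40, 0.94, -0.84, 0.7, -2.7, 40, 0.94, -0.84, 0.76, -3.6, 40, 0.94, -0.84, 0.76, -4.2, 40])

```text
time_s: 6.7
tool_pos: [0.4978, 0.0991, 0.248]
tool_rot: [-179.8, 0.1, 90.4]
force: [0.6, 0.5, 0.8]
grip_width: 0.0401
grasp_force: 0.0
```

>>> drive_tool(moves=[0, 0, 1.0, 0, 40, 0, 0, 2.0, 0, 40, 0, 0, 3.0, 0, 40, 0, 0, 3.3, 0, 40, 0, 0, 3.3, 0, 40])

```text
time_s: 7.32
tool_pos: [0.4983, 0.0986, 0.1174]
tool_rot: [-179.9, 0.1, 90.1]
force: [0.5, -0.1, 0.5]
grip_width: 0.0403
grasp_force: 0.0
```

Run:
```python
from h import *
to([.499,.099,.110],90);print(env.get_obs()["force"])
```

```text
t 7.325 pos [0.4983 0.0986 0.1174] rot [-1.799e+02  1.000e-01  9.010e+01] q [-49.   6.  37. 112.  -4.  64. -10.] -> move [0.009 0.018 0.185] 0.01
[ 0.47076544 -0.13284067  0.52795497]
```

>>> drive_tool(moves=[0, 0, 0.17, 0, 40, 0, 0, 0.17, 0, 15, 0, 0, 0.17, 0, 5, 0, 0, 0.17, 0, 5, 0, 0, 0.17, 0, 5], squeeze=20)

```text
time_s: 7.95
tool_pos: [0.4987, 0.099, 0.1114]
tool_rot: [-180.0, -0.0, 90.1]
force: [-1.9, -1.1, 0.5]
grip_width: 0.0091
grasp_force: 16.8
```

>>> drive_tool(moves=[0.1, 0, 0, 0, 5, 0.2, 0, 0, 0, 5, 0.3, 0, 0, 0, 5, 0.4, 0, 0, 0, 5, 0.5, 0, 0, 0, 5])

```text
time_s: 8.57
tool_pos: [0.4989, 0.1192, 0.1113]
tool_rot: [180.0, -0.0, 90.1]
force: [-0.4, -2.1, 3.7]
grip_width: 0.0091
grasp_force: 20.0
```

>>> drive_tool(moves=[0.06, 0, 0, 0, 5, 0.11, 0, 0, 0, 5, 0.15, 0, 0, 0, 5, 0.15, 0, 0, 0, 5])

```text
time_s: 9.07
tool_pos: [0.4987, 0.1232, 0.1111]
tool_rot: [-180.0, 0.1, 90.0]
force: [-1.3, -5.2, 3.9]
grip_width: 0.009
grasp_force: 20.0
```

>>> drive_tool(moves=[0, 0, 0, 0, 30, 0, 0, 0, 0, 40, 0, 0, 0, 0, 40, 0, 0, -1.0, 0, 60, 0, 0, -2.0, 0, 80])

```text
time_s: 9.7
tool_pos: [0.4982, 0.1252, 0.1918]
tool_rot: [-179.9, 0.0, 90.1]
force: [0.6, 1.0, 0.7]
grip_width: 0.051
grasp_force: 0.0
```

Run:
```python
from h import *
to([.499,.050,.28],90)
```

```text
t 9.7 pos [0.4982 0.1252 0.1918] rot [-179.9    0.    90.1] q [-51.   2.  36. 106.  -1.  72. -15.] -> move [-1.881  0.013 -2.205] 0.01
```

>>> drive_tool(moves=[-0.4, 0, -1.2, 0, 87, -1.2, 0, -2.2, 0, 87, -1.88, 0, -2.2, 0, 87, -1.88, 0, -2.2, 0, 87])

```text
time_s: 10.2
tool_pos: [0.4992, 0.0477, 0.2799]
tool_rot: [179.9, -0.1, 89.9]
force: [0.2, -0.2, -0.4]
grip_width: 0.0852
grasp_force: 0.0
```

Run:
```python
from h import *
look("w3.png");to([.499,.049,.28],90)
```

```text
knob 892 [0.4854 0.0362 0.1651] [0.5123 0.0638 0.1756] ((498.9306640625, 50.057701110839844), (27.08781623840332, 26.693946838378906), 78.11002349853516) zmed 0.1735
body 3231 [0.4744 0.0183 0.1425] [0.5234 0.0817 0.1589] ((498.89764404296875, 49.97004699707031), (63.31549835205078, 48.96181869506836), 89.8944320678711) zmed 0.1517
shackle 865 [0.4914 0.0854 0.1201] [0.5085 0.1418 0.1322] ((499.7345886230469, 113.62843322753906), (56.365447998046875, 17.144285202026367), 89.46568298339844) zmed 0.126
t 10.25 pos [0.4987 0.0497 0.2792] rot [ 1.8e+02 -1.0e-01  9.0e+01] q [-49.  -3.  39. 100.   2.  82. -10.] -> move [-0.017  0.006 -0.019] 0.0
```

View pics/w3.png

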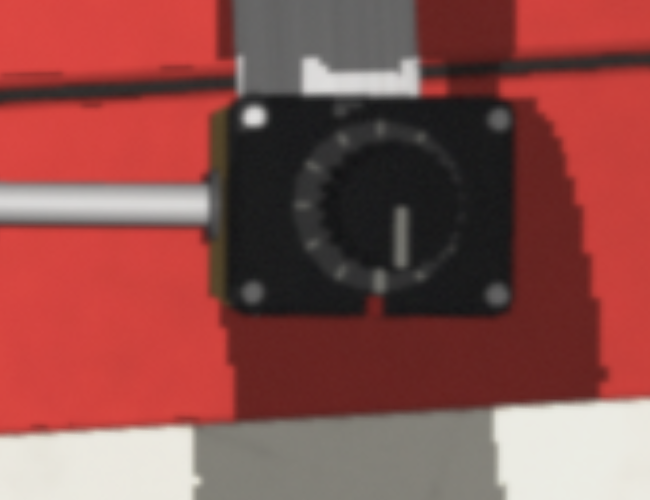

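The dial is still at the mark, and the shackle end moved from y 0.1178 to 0.1418, so it is 24 mm out. I'll grasp the body next.

>>> drive_tool(moves=[0.08, 0, 1.2, 0, 87, 0.08, 0, 2.4, 0, 87, 0.08, 0, 3.4, 0, 87, 0.08, 0, 4.0, 0, 87, 0.08, 0, 4.1, 0, 87])

```text
time_s: 10.88
tool_pos: [0.4969, 0.0541, 0.1129]
tool_rot: [-179.7, 0.1, 90.2]
force: [-0.7, 0.7, 0.3]
grip_width: 0.0871
grasp_force: 0.0
```

>>> drive_tool(moves=[0, 0, 0, 0, 60, 0, 0, 0, 0, 45, 0, 0, 0, 0, 40, 0, 0, 0, 0, 40, 0, 0, 0, 0, 40], squeeze=40)

```text
time_s: 11.5
tool_pos: [0.4987, 0.053, 0.1155]
tool_rot: [-180.0, -0.0, 90.1]
force: [-1.3, -0.0, 2.8]
grip_width: 0.0476
grasp_force: 39.8
```

Gripped. I'll lift slowly at first.

>>> drive_tool(moves=[0, 0, -0.15, 0, 40, 0, 0, -0.3, 0, 40, 0, 0, -0.5, 0, 40, 0, 0, -0.75, 0, 40, 0, 0, -1.0, 0, 40])

```text
time_s: 12.12
tool_pos: [0.4989, 0.053, 0.156]
tool_rot: [180.0, -0.0, 90.1]
force: [0.9, 0.4, -5.2]
grip_width: 0.0476
grasp_force: 39.7
```

>>> drive_tool(moves=[0, 0, -0.4, 0, 40, 0, 0, -0.9, 0, 40, 0, 0, -1.5, 0, 40, 0, 0, -2.1, 0, 40, 0, 0, -2.5, 0, 40])

```text
time_s: 12.75
tool_pos: [0.4994, 0.0529, 0.2572]
tool_rot: [179.9, -0.1, 90.1]
force: [-0.1, -0.3, -5.3]
grip_width: 0.0477
grasp_force: 39.7
```

>>> drive_tool(moves=[0, 0, 0, 0, 40, 0, 0, 0, 0, 40, 0, 0, 0, 0, 40, 0, 0, 0, 0, 40, 0, 0, 0, 0, 40])

```text
time_s: 13.38
tool_pos: [0.4987, 0.0529, 0.2549]
tool_rot: [-180.0, 0.0, 90.1]
force: [0.1, -0.3, -6.0]
grip_width: 0.0478
grasp_force: 39.7
```

Run:
```python
from h import *
im,d,K,C=cam("side");P=cloud(d,K,C)
b=(d>0)&(abs(P[...,0]-.499)<.03)&(P[...,1]>.085)&(P[...,1]<.16)&(P[...,2]>.22)&(P[...,2]<.285)
print(b.sum(),P[b].min(0),P[b].max(0));o=env.get_obs();print(o["force"],o["grasp_force"],o["tool_pos"])
save("s2.png",cv2.resize(im[130:330,240:440],None,fx=3,fy=3))
```

```text
92 [0.48018981 0.08511351 0.25418431] [0.50903565 0.14417908 0.2832027 ]
[ 0.0410441   0.43154772 -5.57345384] 39.72617762221489 [0.49875412 0.0528618  0.25495985]
```

View pics/s2.png

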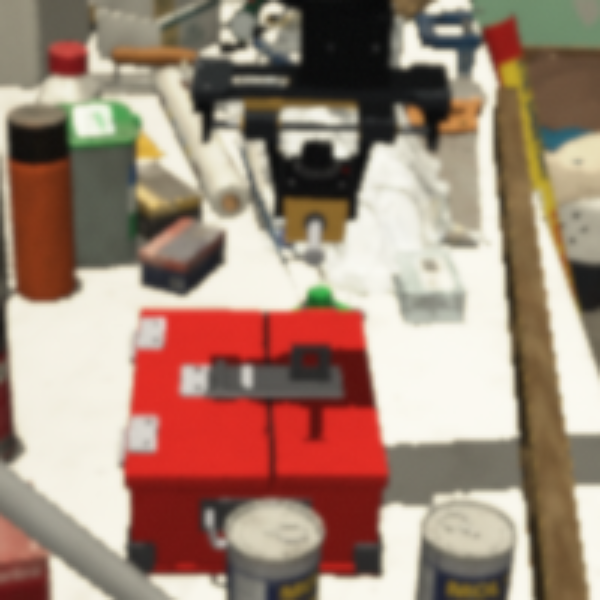

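The lock (around (315,210)) hangs level in the gripper, about 140 mm above the empty staple at (315,360). The shackle end is at y 0.144, so it is still out, and the cans haven't moved. I'm handing the job in.

```bash
python3 -c "
from cell import env
print(env.sign_off())"
```

```text
the job is handed in; nothing more can be done
None
```

The padlock is open and off the hasp, held level about 14 cm above its seat with the shackle fully out; I handed the job in at about 13.4 s, and sign-off gave no verdict.

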